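# Hang a lift-off filter door back on its two hinge pins

## Robot

A 7-joint arm with a two-finger parallel gripper is mounted at the origin on the work surface. World frame = base frame: x ahead of the robot, y to its left, z up, the work surface at z = 0. Lengths are in m, angles in rad, forces in N, time in s.
With the tool pointing down it reaches from about 0.425 to 0.925 m from the base axis. Payload 6.8 kg.
Tool frame: the origin (TCP) lies between the finger pads; the fingertips stand 14 mm ahead of it and the grasp point (between the pads) lies 5 mm behind it (tcp_to_tips is the distance from the TCP to the fingertips, in m); z points along the fingers, y is the line along which they close (so a half turn about z gives the same grasp; the last joint's range is limited). The gripper opens to 88 mm and grips with 3 to 60 N. Pads are 20 mm wide; open, the fingers measure 115 mm over their backs; the gripper's body (75 mm by 178 mm) begins 61 mm behind the grasp point.
Start: joints at [1.11, 0.477, 0.022, 1.555, -0.011, 1.109, -0.083], TCP at [0.233, -0.633, 0.237] pointing down, gripper open.
Joint ranges: [-2.96, 2.96], [-0.34, 2.1], [-1.41, 1.46], [0.24, 2.44], [-1.37, 4.51], [0.17, 1.92], [-2.96, 2.96]. Speed limits (rad/s): [2.39, 2.39, 3.14, 3.14, 3.14, 3.14, 3.14].

## Interface

Orientations are given as a rotation vector (axis times angle).
In Python, from station import sense, capture, job_done, tcp_to_tips gives the robot as it stands. The module is installed in compiled form; this text tells all that it offers.
- The arm moves only by the tool carry_out, never from a script. Its argument "series" is a list that holds one entry, the list of rows, each a list of 4 numbers: the shift along the world's x, y, z in m, then the turn about the world's z in rad. A call has 1 to 20 rows; each row is the pose to reach, as a shift and turn from the pose commanded when the call began; what a row does not reach only later rows make up. A row lasts 1/8 s, in which the tool goes at most 62.5 mm and 10.7 degrees, less where a joint would pass 70% of its speed; a pose out of reach is approached as far as the arm can. A call with a gripper value outside its range is refused whole. "gripper" is the finger opening in m, from 0 to 0.0878, set as the call begins (left out, the last holds). The fingers move at their own pace and stop on an object; "squeeze" is the grip in N (left out, the last holds). Time passes only in rows, so rows that repeat a pose let the fingers close. It gives the time, the measured TCP pose, the force, the opening and the grip force at its end, in the units of the state.
- sense(): the state, without advancing time (a new reading comes with each control period).
- capture(name): name is "scene" or "side" or "wrist"; returns a dict with "img" (420x560x3 uint8, blue, green, red), "range_z" (420x560 float32, m along the optical axis (not along the pixel's ray), 0 where there is no reading), "fovy" (degrees; the focal length in pixels is half the picture's height over the tangent of half this angle, whatever the lens; pixels are square), "cx", "cy" (the principal point, pixels), "dist" ([k1, k2, p1, p2, k3] as OpenCV has them; the pictures are not rectified), "R" (3x3) and "t" (3): a world point X has camera coordinates R X + t. Camera axes: x right, y down, z forward; pixel columns grow to the right and rows downward; lengths in m; the calibration is good to about 2 mm. A picture is of the moment at which its call begins.
- job_done(): hands the job in; it is judged then, once.
The state is a dict: "time": time; "joints": joint angles; "joint_vel": joint speeds; "effort": joint torques, N m; "ee_pos": TCP position; "ee_rot": TCP orientation; "force": force on the tool from outside, world axes, zero at the start; "ft_torque": the same for the moment, N m; "gripper_width": finger opening in m; "grasp_force": force on a finger pad.
Only numpy, scipy, OpenCV 4.12 (cv2) and the standard library are available. Lean on these libraries where they do the work, as an engineer would, in place of code of your own. Each camera call takes 0.05 s, during which the arm holds its last target. There are 200 camera calls.

## Task

Lift the black door out of its slotted rest, hang it squarely on the front of the computer so that both its knuckles slide fully down over the two upright hinge pins, and let go of it; then swing it shut against the computer's front. Handle it gently, do not force it, feel for the pins, whose rail may sit up to 18 mm to either side of its drawn place, and leave the other things on the cart alone.

Things in the scene. Friction and masses are not known exactly. Their poses are not given: they have to be found in the camera images.
- chassis: The computer: black steel box, fixed, 310 mm wide, 250 deep, top 190 mm above the table. Origin: on the table straight under the drawn (nominal) pin axis. x points into the computer, square to its front; y along the front towards the hinge end; z up. Front face at x = +22 mm, y -265 to +45. Shut, the door's x axis points to this -y; opened a quarter turn, to this -x.
- pins_drawn (a point): Nominal foot of the lower hinge pin, 50 mm above the table; axes as the computer's. Truly the steel rail with both pins sits, fixed, anywhere up to 18 mm off along +y or -y (slotted screw holes); x and z are true. That shift is in no reading: feel for it or look.
- upper_drawn (a point): Nominal foot of the upper pin, 100 mm over the lower one; same shift. Each pin: upright, 9 mm thick, 22 mm long, its tip chamfered to 8 mm; it stands on a steel tab 12 mm wide (y), 6 thick, reaching 6 mm out past the pin axis. Hung fully, each knuckle's lower mouth rests on its tab. Rail strip: 22 mm wide, 4 thick, on the front face.
- bezel (a point): Centre of the outer face of the raised frame on the front, 124 mm high, 108 mm wide, standing 14 mm off the front; axes as the computer's. The shut door stops against it or just short of it.
- door_center (a point): Middle of the door's panel. Loose stiff black steel panel, 170 wide (x), 12 thick (y), 150 high (z) mm, about 0.35 kg. x points from hinge edge to free edge, z up, -y out of the outer face. Top edge plain, can be pinched across the 12 mm. Once hung it swings freely with 1 mm play and stays where left.
- door_knuckle (a point): Centre of the lower knuckle's lower mouth, 97 mm from the panel's middle towards the hinge, 20 mm above its lower edge, in the panel's mid-plane; axes as the door's. Steel barrel, 18 mm outside, 11 mm bore right through, 18 mm long. The upper knuckle is the same, 100 mm higher.
- door_edge (a point): Middle of the door's free edge, 85 mm from the panel's middle, half-way up; axes as the door's.
- rest: Plywood rest, fixed, 120 long (x), 62 wide, 44 high mm, with a lengthwise slot 14 mm wide, its floor 10 mm above the table; origin at the centre of its underside. At the start the door stands upright in the slot, centred, its x along the rest's x.
- mug: White mug, 76 mm across, 90 mm high, loose; origin at the centre of its underside. Bystander.
- screwdriver: Screwdriver lying on the table, loose; origin on its underside. Bystander.
- carton: Small cardboard carton 90 x 70 x 60 mm, loose; origin at the centre of its underside. Bystander.
- tray: Small grey parts tray 90 x 60 x 25 mm, loose; origin at the centre of its underside. Bystander.
Things that resemble listed ones, but are neither listed nor needed, are in the scene too. Of the things that look like the part that bears door_center, the smaller one is meant.

How it is judged:
By the outcome, as a careful person would: the job done as asked, in the order asked, and still so for the second after the job is handed in, with the robot touching nothing.
It also fails if it takes over 58 s, if anything falls off the work surface, if the arm or the gripper's body presses on something with over 40 N, if the wrist force passes 120 N, or if a joint passes its speed limit or range.

## Working session

There is one attempt and no reset: what is moved stays moved. The work goes in short steps, Python scripts to look and compute and a tool call to move; the robot and the scene stay as the last step left them, time stands still between calls to the robot, and variables do not carry over. Pictures are saved under pics/ and viewed, at most 10 in all, crops included, and the job is handed in when it is done.

Besides the shell and the picture viewer there is one more tool, called after "Emit:" as name(argument=value, ...), one argument or row to a line, values as JSON. carry_out: Moves the arm, as the interface text tells. Its arguments: {"type":"object","properties":{"series":{"type":"array"},"gripper":{"type":"number"},"squeeze":{"type":"number"}},"required":["series"]}

```bash
mkdir -p pics
cat > h.py <<'E'
import numpy as np, cv2
from station import sense, capture, job_done
def K(c):
    h=c["img"].shape[0]; f=h/2/np.tan(np.radians(c["fovy"])/2)
    return np.array([[f,0,c["cx"]],[0,f,c["cy"]],[0,0,1.]])
def cloud(c):
    h,w=c["range_z"].shape
    uv=np.stack(np.meshgrid(np.arange(w),np.arange(h)),-1).reshape(-1,1,2).astype(np.float64)
    n=cv2.undistortPoints(uv,K(c),np.array(c["dist"],float)).reshape(h,w,2)
    z=c["range_z"][...,None]
    P=np.concatenate([n*z,z],-1)
    X=(P-np.array(c["t"]))@np.array(c["R"])
    X[c["range_z"]==0]=np.nan
    return X
def ray(c,uv):
    n=cv2.undistortPoints(np.array(uv,float).reshape(-1,1,2),K(c),np.array(c["dist"],float)).reshape(-1,2)
    R=np.array(c["R"]);d=np.c_[n,np.ones(len(n))]@R
    return -R.T@np.array(c["t"]),d
def onz(c,uv,z):
    o,d=ray(c,uv); return o+d*((z-o[2])/d[:,2])[:,None]
def px(c,X):
    return cv2.projectPoints(np.array(X,float).reshape(-1,1,3),cv2.Rodrigues(np.array(c["R"]))[0],np.array(c["t"],float),K(c),np.array(c["dist"],float))[0].reshape(-1,2)
E
python3 - <<'E'
from h import *
import pickle
s=sense();print({k:np.round(v,3) for k,v in s.items()})
for n in("scene","side"):
    c=capture(n);cv2.imwrite(f"pics/{n}0.png",c["img"]);pickle.dump(c,open(n+".pkl","wb"))
    print(n,-np.array(c["R"]).T@c["t"],c["fovy"], (c["range_z"]>0).mean())
E
```

```text
{'time': np.float64(0.0), 'joints': array([ 1.11 ,  0.478,  0.022,  1.556, -0.011,  1.109, -0.083]), 'joint_vel': array([-0.001,  0.   ,  0.001, -0.001, -0.001,  0.001, -0.001]), 'effort': array([ 0.0000e+00, -5.8284e+01,  1.5350e+00, -2.7260e+01, -5.4000e-02,
        1.7000e-02,  0.0000e+00]), 'ee_pos': array([ 0.233, -0.633,  0.236]), 'ee_rot': array([-3.091e+00, -5.510e-01,  1.000e-03]), 'force': array([-0.477,  0.099, -0.135]), 'ft_torque': array([-0.011,  0.007,  0.025]), 'grasp_force': np.float64(0.0), 'gripper_width': np.float64(0.088)}
scene [1.14912317 0.38147295 0.78096921] 45.03271616607381 0.9958801020408163
side [ 0.22253388 -0.47158281  0.90661511] 48.43946472619716 0.9958630952380952
```

View pics/scene0.png

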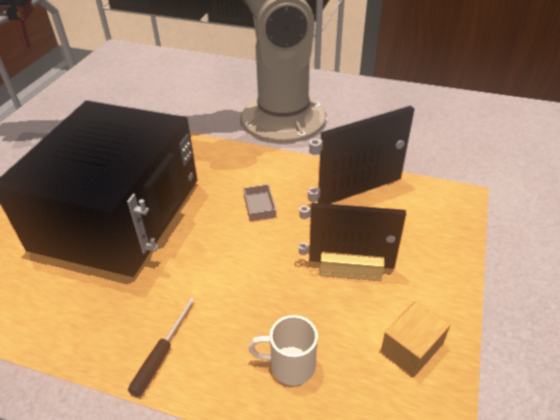

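View pics/side0.png

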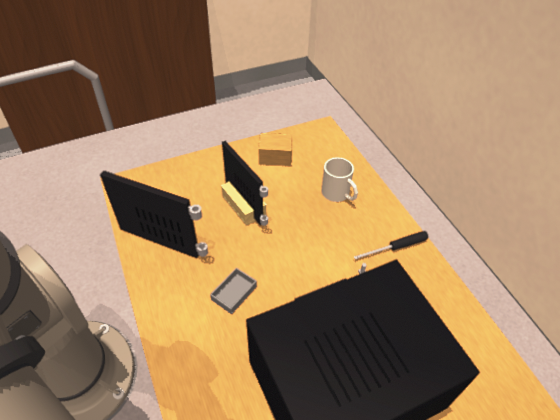

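The scene view shows the small door in the rest at (310–400, 205–270), with its knuckles at (303,211) and (303,249). The decoy door is behind it at (320–410, 110–200). The computer is at left with its rail and pins at (140,205) and (150,245). The side view shows the same layout from behind the computer.

Run:
```python
from h import *
import pickle
def line(P):  # xy principal dir
    m=np.median(P,0);u=np.linalg.svd(P-P.mean(0),full_matrices=False)[2][0];return P.mean(0),u
for n in("scene","side"):
    c=pickle.load(open(n+".pkl","rb"));X=cloud(c);z=X[...,2];img=c["img"].astype(int);g=img.sum(2)
    print("==",n)
    ws=(X[...,0]>0.2)&(X[...,0]<1.2)&(abs(X[...,1])<.7)
    print("table z",np.nanmedian(z[ws&(z<.01)&(z>-.02)]))
    # chassis top
    m=ws&(abs(z-.19)<.006)&(g<150)
    k,l,st,_=cv2.connectedComponentsWithStats(m.astype(np.uint8));b=1+np.argmax(st[1:,4])
    P=X[l==b][:,:2];r=cv2.minAreaRect((P*1000).astype(np.float32));print("chassis",r,cv2.boxPoints(r).round(1).tolist())
    # doors: dark pts z .06-.15, off chassis
    m=ws&(z>.05)&(z<.26)&(X[...,1]>-.12)&(g<160)
    k,l,st,cen=cv2.connectedComponentsWithStats(m.astype(np.uint8))
    for i in range(1,k):
        if st[i,4]<150: continue
        P=X[l==i];mn,u=line(P[:,:2]);u*=np.sign(u[1]);t=(P[:,:2]-mn)@u;q=(P[:,:2]-mn)@[-u[1],u[0]]
        print("dark",st[i],"c",mn.round(4),"ang",np.degrees(np.arctan2(u[1],u[0])).round(2),"t",np.percentile(t,[0.5,2,98,99.5]).round(4),"q",np.percentile(q,[2,50,98]).round(4),"z",np.percentile(P[:,2],[1,50,99.5]).round(4))
    # bright gray (steel)
    sat=c["img"].max(2).astype(int)-c["img"].min(2)
    m=ws&(z>.03)&(z<.24)&(sat<30)&(g>200)
    k,l,st,cen=cv2.connectedComponentsWithStats(m.astype(np.uint8))
    for i in range(1,k):
        if st[i,4]<8: continue
        P=X[l==i];print("steel",st[i],np.median(P,0).round(4),P.min(0).round(3),P.max(0).round(3))
c=pickle.load(open("scene.pkl","rb"))
a=cv2.resize(c["img"][180:270,90:210],None,fx=5,fy=5,interpolation=cv2.INTER_CUBIC)
cv2.imwrite("pics/rail.png",cv2.convertScaleAbs(a,alpha=1.5,beta=20))
```

```text
== scene
table z -0.0006055797963338749
chassis ((506.25323486328125, -224.6765899658203), (280.3974304199219, 246.44869995117188), 1.2985877990722656) [[363.29998779296875, -104.69999694824219], [368.8999938964844, -351.0], [649.2000122070312, -344.70001220703125], [643.5999755859375, -98.30000305175781]]
dark [ 321  120   75   70 3330] c [0.2625 0.2548] ang 133.93 t [-0.0855 -0.0807  0.0857  0.0891] q [-0.0028 -0.      0.0027] z [0.0515 0.1211 0.1905]
dark [ 101  125   93  140 5372] c [ 0.5235 -0.103 ] ang 179.73 t [-0.1196 -0.1188  0.1584  0.1775] q [-0.014  -0.      0.0152] z [0.0515 0.1405 0.1909]
dark [ 318  207   83   48 3057] c [0.4786 0.3016] ang 100.85 t [-0.071  -0.0666  0.0676  0.0718] q [-0.0025 -0.      0.003 ] z [0.0516 0.1117 0.1597]
steel [ 49 100  96  34 177] [ 0.3422 -0.3312  0.1899] [ 0.333 -0.358  0.187] [ 0.474 -0.205  0.193]
steel [146 111  36   6  38] [ 0.3369 -0.1631  0.1887] [ 0.333 -0.202  0.187] [ 0.339 -0.119  0.19 ]
steel [310 112  79  42 265] [0.3224 0.1851 0.1774] [0.202 0.164 0.148] [0.343 0.3   0.196]
steel [180 133  12  32 220] [ 0.3653 -0.1049  0.1
[... 1315 characters left out ...]
0.2416 0.0882] [0.68  0.227 0.087] [0.691 0.26  0.09 ]
steel [337 177   8   1   8] [0.7059 0.2196 0.0878] [0.698 0.216 0.085] [0.714 0.222 0.089]
steel [348 179   8   9  24] [0.7306 0.2007 0.0742] [0.726 0.189 0.067] [0.735 0.215 0.079]
steel [259 185   9  13  59] [0.4895 0.1983 0.1412] [0.482 0.19  0.127] [0.499 0.216 0.15 ]
steel [188 205  13  15 123] [0.325  0.1725 0.1713] [0.315 0.163 0.133] [0.336 0.191 0.183]
steel [260 214   8  11  65] [0.4893 0.1993 0.0428] [0.481 0.191 0.033] [0.498 0.217 0.049]
steel [195 243  12  13  96] [0.3254 0.1739 0.0429] [0.315 0.161 0.03 ] [0.337 0.189 0.052]
steel [359 264   6  10  29] [ 0.5825 -0.0789  0.1595] [ 0.56  -0.102  0.144] [ 0.587 -0.075  0.19 ]
```

View pics/rail.png

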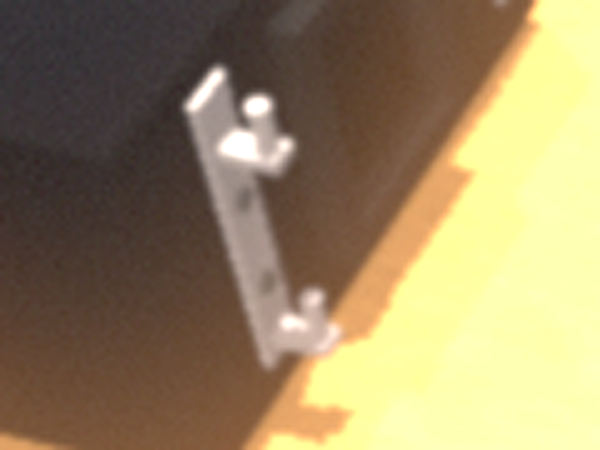

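The enlarged crop shows the upper pin's tip at about (141.2, 200.2) in the scene image and the lower pin's tip at about (152, 238.6). I'll triangulate these and move above the door.

Run:
```python
from h import *
import pickle
c=pickle.load(open("scene.pkl","rb"))
print(onz(c,[(141.2,200.2)],.172),onz(c,[(152,238.6)],.072))
d=pickle.load(open("side.pkl","rb"))
a=d["img"][255:285,345:380];cv2.imwrite("pics/s_pin.png",cv2.resize(a,None,fx=14,fy=14,interpolation=cv2.INTER_CUBIC))
u=np.array([np.cos(np.radians(1.31)),np.sin(np.radians(1.31))]);n=np.array([-u[1],u[0]])
p=np.array([.6403,-.0967])-.045*u+.022*n;print("nominal",p)
for s in(-.018,0,.018): print(s,px(d,np.r_[p+s*u,.172]),px(c,np.r_[p+s*u,.172]),px(c,np.r_[p+s*u,.072]))
```

```text
[[ 0.58430798 -0.07874635  0.172     ]] [[ 0.58439112 -0.07809467  0.072     ]]
nominal [ 0.5948088  -0.07573453]
-0.018 [[359.90462014 265.10322415]] [[144.54979767 197.84219381]] [[154.79074679 236.12510027]]
0 [[367.91196644 261.89206201]] [[139.74325381 204.28760828]] [[150.44903707 242.61130735]]
0.018 [[375.81221897 258.71701592]] [[134.79944706 210.9142056 ]] [[145.99173771 249.26795549]]
```

View pics/s_pin.png

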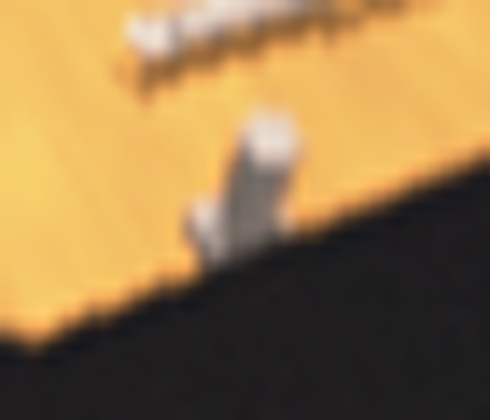

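Emit:
carry_out(
  series=[
    [[0.03,0.05,0.03,0.1],[0.06,0.1,0.06,0.2],[0.1,0.15,0.08,0.3],[0.14,0.2,0.08,0.4],[0.18,0.25,0.08,0.5],[0.22,0.3,0.08,0.6],[0.24,0.36,0.08,0.7],[0.25,0.42,0.08,0.8],[0.26,0.48,0.08,0.9],[0.26,0.54,0.08,1.0],[0.26,0.6,0.08,1.1],[0.26,0.66,0.08,1.2],[0.26,0.72,0.08,1.3],[0.25,0.78,0.08,1.41],[0.245,0.84,0.08,1.41],[0.24,0.89,0.08,1.41],[0.237,0.927,0.08,1.41],[0.237,0.927,0.08,1.41],[0.237,0.927,0.08,1.41]],
  ],
  gripper=0.06,
)

```text
time: 2.48
ee_pos: [0.4704, 0.2925, 0.3162]
ee_rot: [1.999, 2.423, -0.002]
force: [-0.8, -1.1, -0.0]
gripper_width: 0.0601
grasp_force: 0.0
```

The side crop shows the upper pin's tip at about (363.9, 264.5), which agrees with a rail shift of about −10 mm. Next is the wrist view above the door.

Run:
```python
from h import *
import pickle
d=pickle.load(open("side.pkl","rb"));print(onz(d,[(363.9,264.5)],.172))
c=capture("wrist");pickle.dump(c,open("w.pkl","wb"));cv2.imwrite("pics/w.png",c["img"])
print(-np.array(c["R"]).T@c["t"])
X=cloud(c);P=X[(abs(X[...,2]-.16)<.004)];print(len(P))
r=cv2.minAreaRect((P[:,:2]*1000).astype(np.float32));print(r,np.median(P,0))
```

```text
[[ 0.58459543 -0.07795091  0.172     ]]
[0.45701629 0.37228439 0.46482005]
3945
((377.3855895996094, 259.6610107421875), (252.86561584472656, 168.27708435058594), 21.619131088256836) [0.46719335 0.28067667 0.16069972]
```

View pics/w.png

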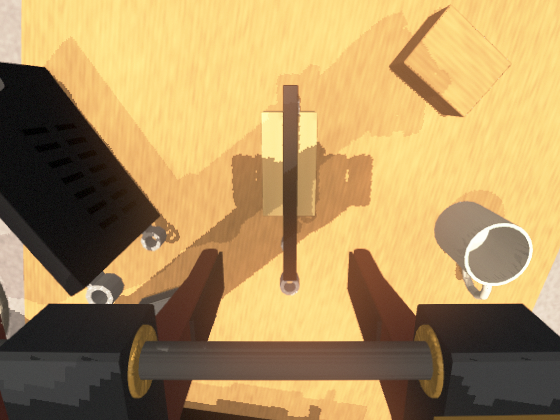

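The wrist view shows the door's top edge running from (290,86) to (290,272), with the knuckle at (289,282). It lies nearly along the image's vertical axis.

Run:
```python
from h import *
import pickle
c=pickle.load(open("w.pkl","rb"));X=cloud(c)
m=(abs(X[...,2]-.16)<.005);m[:,:260]=0;m[:,330:]=0;m[290:]=0
P=X[m][:,:2]*1000
r=cv2.minAreaRect(P.astype(np.float32));print(r,cv2.boxPoints(r).round(1).tolist(),len(P))
vx=cv2.fitLine(P.astype(np.float32),cv2.DIST_HUBER,0,.01,.01).ravel();print(vx,np.degrees(np.arctan2(vx[1],vx[0])))
print("knuckle",onz(c,[(289.5,282)],.148))
# colour edges: top edge face px
ys=np.where(m)[0];xs=np.where(m)[1];print(ys.min(),ys.max(),np.median(xs))
```

```text
((475.0856018066406, 298.3114929199219), (11.851127624511719, 169.24009704589844), 10.860337257385254) [[453.29998779296875, 380.29998779296875], [485.20001220703125, 214.10000610351562], [496.79998779296875, 216.3000030517578], [465.0, 382.5]] 2832
[ 1.9270335e-01 -9.8125708e-01  4.7372565e+02  3.0498096e+02] -78.889404
knuckle [[0.49272181 0.20728876 0.148     ]]
85 280 290.0
```

Emit:
carry_out(
  series=[
    [[0.004,0.005,-0.04,0],[0.004,0.005,-0.09,0],[0.004,0.005,-0.13,0],[0.004,0.005,-0.155,0],[0.004,0.005,-0.166,0],[0.004,0.005,-0.166,0],[0.004,0.005,-0.166,0]],
  ],
)

```text
time: 3.4
ee_pos: [0.475, 0.2988, 0.1519]
ee_rot: [1.999, 2.423, 0.003]
force: [0.2, -0.0, 0.5]
gripper_width: 0.06
grasp_force: 0.0
```

Emit:
carry_out(
  series=[
    [[0,0,0,0],[0,0,0,0],[0,0,0,0],[0,0,0,0],[0,0,0,0],[0,0,0,0]],
  ],
  gripper=0.0,
  squeeze=25,
)

```text
time: 4.15
ee_pos: [0.4739, 0.2985, 0.1506]
ee_rot: [-1.998, -2.424, 0.001]
force: [-0.6, 0.4, 1.2]
gripper_width: 0.012
grasp_force: 25.0
```

Emit:
carry_out(
  series=[
    [[0,0,0.01,0],[0,0,0.03,0],[0,0,0.055,0],[0,0,0.08,0],[0.005,-0.01,0.09,0],[0.02,-0.04,0.09,-0.02],[0.035,-0.08,0.09,-0.05],[0.05,-0.12,0.09,-0.08],[0.065,-0.16,0.09,-0.11],[0.08,-0.2,0.09,-0.14],[0.095,-0.24,0.09,-0.169],[0.104,-0.265,0.09,-0.169],[0.108,-0.28,0.09,-0.169],[0.108,-0.28,0.09,-0.169],[0.108,-0.28,0.09,-0.169]],
  ],
)

```text
time: 6.02
ee_pos: [0.5817, 0.0201, 0.2407]
ee_rot: [-2.193, -2.249, -0.0]
force: [-0.7, 0.7, -3.1]
gripper_width: 0.0119
grasp_force: 25.0
```

Run:
```python
from h import *
import pickle
s=sense();print(s["ee_pos"],s["ee_rot"],s["force"],s["ft_torque"],s["grasp_force"])
c=capture("wrist");pickle.dump(c,open("w2.pkl","wb"))
e=capture("scene");pickle.dump(e,open("s2.pkl","wb"));d=capture("side");pickle.dump(d,open("d2.pkl","wb"))
cv2.imwrite("pics/comb.png",np.hstack([cv2.resize(c["img"][200:320,220:380],(400,300)),cv2.resize(e["img"][130:280,90:290],(400,300))]))
X=cloud(c);z=s["ee_pos"][2]+.009
m=(abs(X[...,2]-z)<.006);m[:,:250]=0;m[:,340:]=0;m[240:]=0
P=X[m][:,:2]*1000
r=cv2.minAreaRect(P.astype(np.float32));print(r,len(P),np.where(m)[0].min(),np.where(m)[0].max())
f=cv2.fitLine(P.astype(np.float32),cv2.DIST_HUBER,0,.01,.01).ravel();print(f,np.degrees(np.arctan2(f[1],f[0])))
```

```text
[0.58173381 0.0200706  0.24070047] [-2.19303212e+00 -2.24850064e+00 -4.74255757e-04] [-0.66076537  0.70199384 -3.05087807] [ 0.02163861 -0.14266776  0.01103513] 24.988933503627777
((582.1011962890625, 75.36595153808594), (12.024073600769043, 58.98756408691406), 1.4053336381912231) 4855 86 239
[ 2.4502404e-02 -9.9969977e-01  5.8194891e+02  7.7394539e+01] -88.59597
```

View pics/comb.png

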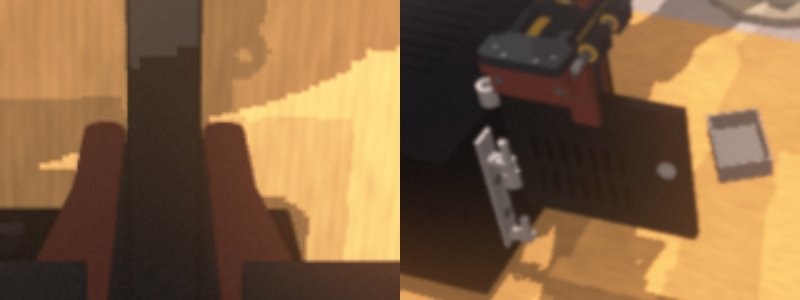

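The left half shows the door held squarely in the fingers. The right half (scene) shows the upper knuckle at crop (486,90), above the pins, and the lower knuckle at about crop (509,150), overlapping the upper pin. I'll zoom in on the scene and side knuckles to get the offset from the pins within a single camera.

Run:
```python
from h import *
import pickle
e=pickle.load(open("s2.pkl","rb"));d=pickle.load(open("d2.pkl","rb"))
for c in(e,d): print(px(c,[[.585,-.078,.2381],[.585,-.078,.1381],[.585,-.078,.172]]))
ue=px(e,[[.585,-.078,.2]])[0].astype(int);ud=px(d,[[.585,-.078,.215]])[0].astype(int);print(ue,ud)
f=lambda c,u:cv2.convertScaleAbs(cv2.resize(c["img"][u[1]-25:u[1]+25,u[0]-20:u[0]+20],None,fx=10,fy=10,interpolation=cv2.INTER_CUBIC),alpha=1.3,beta=20)
cv2.imwrite("pics/kn.png",np.hstack([f(e,ue),f(d,ud)]))
```

```text
[[133.47777639 171.87797402]
 [145.11726313 214.1399336 ]
 [141.37447556 200.52751312]]
[[369.83604007 243.59776104]
 [361.38172058 274.24750966]
 [364.09561405 264.45081846]]
[138 188] [367 251]
```

View pics/kn.png

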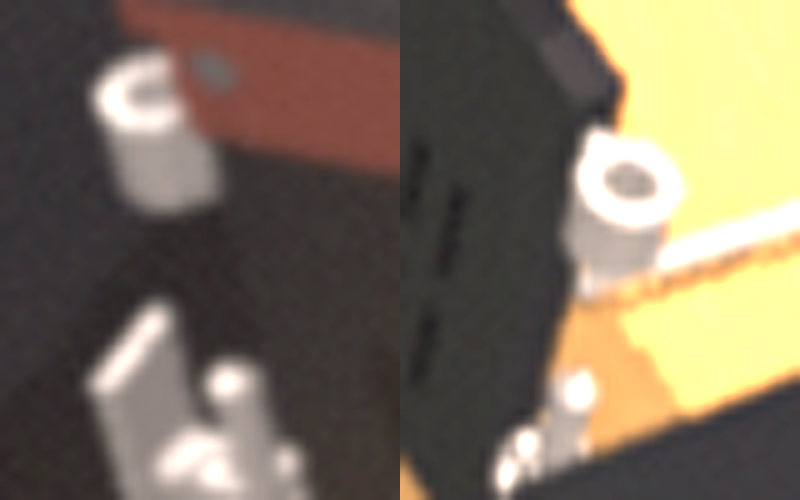

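In the zoom, the scene knuckle ring is centred at about (132.2,171.7) and the pin tip is at (140.5,200.5). In the side view the ring is at (369.5,243.7) and the tip is at (364.3,264.3).

Run:
```python
from h import *
import pickle
e=pickle.load(open("s2.pkl","rb"));d=pickle.load(open("d2.pkl","rb"))
for c,k,p in((e,(132.2,171.7),(140.5,200.5)),(d,(369.5,243.7),(364.3,264.3))):
    K_=onz(c,[k],.2381)[0];P=onz(c,[p],.172)[0];print(K_,P,(P-K_)[:2]*1000)
```

```text
[ 0.5852191 -0.0803488  0.2381   ] [ 0.58540297 -0.07954834  0.172     ] [0.18386894 0.80045836]
[ 0.5843172  -0.07796121  0.2381    ] [ 0.58553904 -0.0778514   0.172     ] [1.22184005 0.10981647]
```

Emit:
carry_out(
  series=[
    [[0.0005,0,-0.015,0],[0.0005,0,-0.03,0],[0.0005,0,-0.04,0],[0.0005,0,-0.043,0],[0.0005,0,-0.043,0],[0.0005,0,-0.043,0]],
  ],
)

```text
time: 6.92
ee_pos: [0.5831, 0.0186, 0.1981]
ee_rot: [2.196, 2.246, 0.001]
force: [-0.1, -0.7, -3.0]
gripper_width: 0.012
grasp_force: 25.0
```

Emit:
carry_out(
  series=[
    [[0,0,-0.002,0],[0,0,-0.004,0],[0,0,-0.006,0],[0,0,-0.007,0],[0,0,-0.007,0]],
  ],
)

```text
time: 7.55
ee_pos: [0.5829, 0.0192, 0.1909]
ee_rot: [2.195, 2.247, 0.001]
force: [1.4, 2.1, -3.0]
gripper_width: 0.0118
grasp_force: 25.0
```

Emit:
carry_out(
  series=[
    [[0.0003,0.0004,-0.001,0],[0.0003,0.0004,-0.003,0],[0.0003,0.0004,-0.005,0],[0.0003,0.0004,-0.006,0],[0.0003,0.0004,-0.006,0]],
  ],
)

```text
time: 8.18
ee_pos: [0.5829, 0.0192, 0.1845]
ee_rot: [-2.195, -2.247, -0.0]
force: [-0.1, 2.7, -3.5]
gripper_width: 0.012
grasp_force: 25.0
```

Emit:
carry_out(
  series=[
    [[0,0.0005,-0.002,0],[0,0.0005,-0.004,0],[0,0.0005,-0.006,0],[0,0.0005,-0.008,0],[0,0.0005,-0.01,0],[0,0.0005,-0.011,0],[0,0.0005,-0.011,0]],
  ],
)

```text
time: 9.05
ee_pos: [0.583, 0.0193, 0.1735]
ee_rot: [-2.196, -2.247, 0.0]
force: [-1.0, 1.7, -2.3]
gripper_width: 0.0119
grasp_force: 25.0
```

Emit:
carry_out(
  series=[
    [[0,0,-0.001,0],[0,0,-0.002,0],[0,0,-0.003,0],[0,0,-0.003,0]],
  ],
)

```text
time: 9.55
ee_pos: [0.583, 0.0194, 0.1705]
ee_rot: [-2.196, -2.247, 0.0]
force: [0.4, 2.0, -2.9]
gripper_width: 0.012
grasp_force: 25.0
```

Emit:
carry_out(
  series=[
    [[0,0,-0.0007,0],[0,0,-0.0014,0],[0,0,-0.002,0],[0,0,-0.002,0]],
  ],
)

```text
time: 10.05
ee_pos: [0.5835, 0.0201, 0.1698]
ee_rot: [2.195, 2.247, 0.002]
force: [-1.8, 4.4, 6.7]
gripper_width: 0.0115
grasp_force: 25.0
```

Emit:
carry_out(
  series=[
    [[0,0,0.001,0],[0,0,0.001,0],[0,0,0.001,0],[0,0,0.001,0]],
  ],
  gripper=0.04,
)

```text
time: 10.55
ee_pos: [0.583, 0.0192, 0.1695]
ee_rot: [2.196, 2.247, -0.0]
force: [-0.2, -0.2, -0.5]
gripper_width: 0.0398
grasp_force: 0.0
```

Emit:
carry_out(
  series=[
    [[0,0,0.02,0],[0,0.01,0.05,0],[0.02,0.02,0.07,0],[0.05,0.03,0.07,0],[0.05,0.03,0.07,0]],
  ],
)

```text
time: 11.18
ee_pos: [0.6346, 0.0505, 0.2411]
ee_rot: [2.194, 2.247, 0.004]
force: [-0.6, 0.3, -0.4]
gripper_width: 0.0397
grasp_force: 0.0
```

Run:
```python
from h import *
s=sense();print(s["ee_pos"],s["ee_rot"],s["force"])
c=capture("scene");d=capture("side")
for n,c in(("scene",c),("side",d)):
    X=cloud(c);m=(abs(X[...,2]-.18)<.005)&(X[...,1]>-.08)&(X[...,1]<.15)&(abs(X[...,0]-.583)<.05)&(c["img"].sum(2)<200)
    P=X[m];print(n,len(P),P.min(0),P.max(0),np.percentile(P[:,2],[50,95]))
    m=(X[...,2]>.06)&(X[...,2]<.17)&(X[...,1]>-.04)&(X[...,1]<.13)&(abs(X[...,0]-.583)<.04)&(c["img"].sum(2)<200)
    P=X[m][:,:2].astype(np.float32)
    if len(P)>50:
        f=cv2.fitLine(P,cv2.DIST_HUBER,0,.01,.01).ravel();print(f,np.degrees(np.arctan2(f[1],f[0])))
cv2.imwrite("pics/hung.png",np.hstack([cv2.resize(capture("scene")["img"][150:290,100:280],(400,311)),cv2.resize(d["img"][200:320,280:440],(400,311))]))
```

```text
[0.63463646 0.0505277  0.24113445] [2.19448201 2.24711688 0.0040028 ] [-0.62111938  0.3199045  -0.39735232]
scene 157 [0.57861985 0.01158572 0.17500387] [0.59124704 0.1050058  0.17893508] [0.17599937 0.17780262]
[ 0.01878993 -0.99982345  0.58931637  0.0345357 ] -88.92335
side 262 [ 0.57593626 -0.06404683  0.17500191] [0.59044176 0.10177713 0.18080673] [0.17650819 0.17852114]
[ 0.02183939 -0.9997615   0.5771533   0.02743252] -88.74859
```

View pics/hung.png

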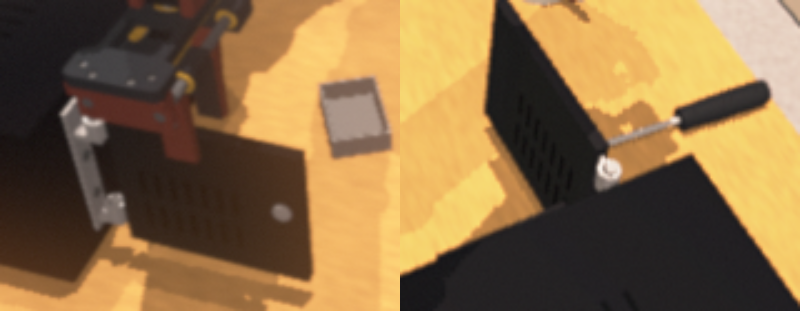

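The pictures show both knuckles down on their tabs, with the door free at about 91°, its top at about 0.18 m, and the upper pin tip visible in the bore. Now I'll close the fingers, come down outside the outer face, and work out the swing arc.

Emit:
carry_out(
  series=[
    [[-0.005,0.001,0,0],[-0.005,0.002,0,0],[-0.005,0.002,0,0],[-0.005,0.002,-0.03,0],[-0.005,0.002,-0.06,0],[-0.005,0.002,-0.085,0],[-0.005,0.002,-0.091,0],[-0.005,0.002,-0.091,0]],
  ],
  gripper=0.0,
)

```text
time: 12.32
ee_pos: [0.6282, 0.0515, 0.149]
ee_rot: [-2.196, -2.247, -0.0]
force: [0.5, 0.4, 1.2]
gripper_width: 0.0007
grasp_force: 0.0
```

Run:
```python
from h import *
s=sense();p=s["ee_pos"];print(p,s["force"],s["gripper_width"])
pin=np.array([.585,-.078])
for th in np.r_[91.2,np.arange(96,181,5),181.3]:
    t=np.radians(th);q=pin+.13*np.array([np.cos(t),np.sin(t)])+.0195*np.array([np.sin(t),-np.cos(t)])
    print(f"[{q[0]-p[0]:.3f}, {q[1]-p[1]:.3f}, 0, {np.radians(th-91.2):.2f}]",end=", ")
```

```text
[0.62822521 0.05152588 0.14898013] [0.482302   0.40919284 1.2055961 ] 0.0007183754753348891
[-0.026, 0.001, 0, 0.00], [-0.037, 0.002, 0, 0.08], [-0.049, 0.002, 0, 0.17], [-0.060, 0.001, 0, 0.26], [-0.072, -0.001, 0, 0.35], [-0.083, -0.004, 0, 0.43], [-0.093, -0.008, 0, 0.52], [-0.104, -0.013, 0, 0.61], [-0.114, -0.019, 0, 0.69], [-0.123, -0.025, 0, 0.78], [-0.132, -0.033, 0, 0.87], [-0.140, -0.041, 0, 0.96], [-0.147, -0.049, 0, 1.04], [-0.154, -0.059, 0, 1.13], [-0.160, -0.069, 0, 1.22], [-0.165, -0.079, 0, 1.31], [-0.169, -0.090, 0, 1.39], [-0.172, -0.101, 0, 1.48], [-0.174, -0.113, 0, 1.57],
```

Emit:
carry_out(
  series=[
    [[-0.015,0.001,0,0],[-0.022,0.001,0,0],[-0.027,0.001,0,0.0],[-0.032,0.001,0,0.04],[-0.037,0.002,0,0.08],[-0.043,0.002,0,0.12],[-0.049,0.002,0,0.17],[-0.055,0.001,0,0.21],[-0.06,0.001,0,0.26],[-0.066,0.0,0,0.3],[-0.072,-0.001,0,0.35],[-0.078,-0.003,0,0.39],[-0.083,-0.004,0,0.43],[-0.088,-0.006,0,0.48],[-0.093,-0.008,0,0.52],[-0.099,-0.01,0,0.57],[-0.104,-0.013,0,0.61],[-0.109,-0.016,0,0.65],[-0.114,-0.019,0,0.69],[-0.114,-0.019,0,0.69]],
  ],
)

```text
time: 14.82
ee_pos: [0.5136, 0.0321, 0.1486]
ee_rot: [-1.306, -2.857, 0.001]
force: [0.2, -0.1, 1.0]
gripper_width: 0.0006
grasp_force: 0.0
```

Emit:
carry_out(
  series=[
    [[-0.004,-0.003,0,0.04],[-0.009,-0.006,0,0.09],[-0.014,-0.01,0,0.13],[-0.018,-0.014,0,0.18],[-0.022,-0.018,0,0.22],[-0.026,-0.022,0,0.27],[-0.03,-0.026,0,0.31],[-0.033,-0.03,0,0.35],[-0.037,-0.035,0,0.4],[-0.04,-0.04,0,0.44],[-0.043,-0.045,0,0.49],[-0.046,-0.05,0,0.53],[-0.049,-0.055,0,0.58],[-0.051,-0.06,0,0.62],[-0.053,-0.065,0,0.66],[-0.055,-0.071,0,0.7],[-0.057,-0.076,0,0.75],[-0.058,-0.082,0,0.79],[-0.058,-0.082,0,0.79]],
  ],
)

```text
time: 17.2
ee_pos: [0.4561, -0.0498, 0.1487]
ee_rot: [0.109, 3.14, 0.0]
force: [-0.4, 0.3, 0.3]
gripper_width: 0.0005
grasp_force: 0.0
```

Emit:
carry_out(
  series=[
    [[0,-0.003,0,0.03],[0,-0.005,0,0.06],[0,-0.007,0,0.09],[0,-0.009,0,0.09],[0,-0.009,0,0.09]],
  ],
)

```text
time: 17.82
ee_pos: [0.4561, -0.0587, 0.1486]
ee_rot: [-0.034, 3.141, 0.0]
force: [-0.7, -0.4, 0.1]
gripper_width: 0.0005
grasp_force: 0.1
```

Run:
```python
from h import *
import pickle
s=sense();p=s["ee_pos"];print(p,s["ee_rot"],s["force"])
c=capture("scene")
X=cloud(c);m=(X[...,2]>.04)&(X[...,2]<.17)&(X[...,1]<-.03)&(X[...,1]>-.095)&(X[...,0]>.40)&(X[...,0]<.56)&(c["img"].sum(2)<150)
P=X[m];f=cv2.fitLine(P[:,:2].astype(np.float32),cv2.DIST_HUBER,0,.01,.01).ravel();print(len(P),f,np.degrees(np.arctan2(f[1],f[0])),P.min(0),P.max(0))
```

```text
[ 0.45607132 -0.05872285  0.14864499] [-3.39751325e-02  3.14139878e+00  8.42728366e-05] [-0.67893568 -0.42477768  0.13696753]
1925 [ 0.9998612  -0.01666154  0.4960658  -0.07259636] -0.95468014 [ 0.40201307 -0.0949398   0.04001927] [ 0.55994151 -0.04994713  0.16996217]
```

Emit:
carry_out(
  series=[
    [[0,-0.001,0,0],[0,-0.002,0,0],[0,-0.003,0,0],[0,-0.004,0,0],[0,-0.004,0,0]],
  ],
)

```text
time: 18.5
ee_pos: [0.456, -0.0626, 0.1487]
ee_rot: [0.035, -3.141, 0.0]
force: [-0.0, -0.0, 1.1]
gripper_width: 0.0007
grasp_force: 0.1
```

Emit:
carry_out(
  series=[
    [[0,-0.0005,0,0],[0,-0.001,0,0],[0,-0.001,0,0],[0,-0.001,0,0]],
  ],
)

```text
time: 19.0
ee_pos: [0.456, -0.0635, 0.1487]
ee_rot: [0.035, -3.141, -0.0]
force: [0.4, 0.9, 0.4]
gripper_width: 0.0011
grasp_force: 0.1
```

Emit:
carry_out(
  series=[
    [[0,-0.0005,0,0],[0,-0.001,0,0],[0,-0.001,0,0],[0,-0.001,0,0]],
  ],
)

```text
time: 19.5
ee_pos: [0.456, -0.0645, 0.1487]
ee_rot: [0.035, -3.141, -0.0]
force: [-1.5, -0.1, -0.8]
gripper_width: 0.0005
grasp_force: 0.2
```

Emit:
carry_out(
  series=[
    [[0,-0.0005,0,0],[0,-0.001,0,0],[0,-0.001,0,0],[0,-0.001,0,0]],
  ],
)

```text
time: 20.0
ee_pos: [0.456, -0.0648, 0.1487]
ee_rot: [-0.036, 3.141, 0.001]
force: [-0.8, 5.1, 0.6]
gripper_width: 0.0003
grasp_force: 2.6
```

Run:
```python
from h import *
c=capture("scene")
X=cloud(c);m=(X[...,2]>.04)&(X[...,2]<.17)&(X[...,1]<-.03)&(X[...,1]>-.095)&(X[...,0]>.40)&(X[...,0]<.56)&(c["img"].sum(2)<150)
P=X[m];f=cv2.fitLine(P[:,:2].astype(np.float32),cv2.DIST_HUBER,0,.01,.01).ravel();print(len(P),f,np.degrees(np.arctan2(f[1],f[0])))
```

```text
1799 [ 0.99955934  0.02968296  0.5045364  -0.07624335] 1.700958
```

Contact at about 5 N, and the door is at 1.7° against the front's 1.3°, so it is shut. I'll retreat straight away from the face, then up.

Emit:
carry_out(
  series=[
    [[0,0.005,0,0],[0,0.025,0,0],[0,0.05,0.01,0],[0.01,0.08,0.05,0],[0.02,0.11,0.1,0],[0.02,0.13,0.13,0],[0.02,0.13,0.13,0],[0.02,0.13,0.13,0]],
  ],
)

```text
time: 21.05
ee_pos: [0.4757, 0.0631, 0.2777]
ee_rot: [0.033, -3.14, 0.002]
force: [0.1, 0.1, -0.9]
gripper_width: 0.0007
grasp_force: 0.0
```

Run:
```python
from h import *
c=capture("scene");print(sense()["force"])
X=cloud(c);m=(X[...,2]>.04)&(X[...,2]<.17)&(X[...,1]<-.03)&(X[...,1]>-.095)&(X[...,0]>.40)&(X[...,0]<.56)&(c["img"].sum(2)<150)
P=X[m];f=cv2.fitLine(P[:,:2].astype(np.float32),cv2.DIST_HUBER,0,.01,.01).ravel();print(len(P),f,np.degrees(np.arctan2(f[1],f[0])))
cv2.imwrite("pics/end.png",c["img"])
```

```text
[ 0.04571397  0.07768962 -0.46204502]
2264 [ 0.9996891  -0.024933    0.5103128  -0.07168679] -1.4287037
```

View pics/end.png

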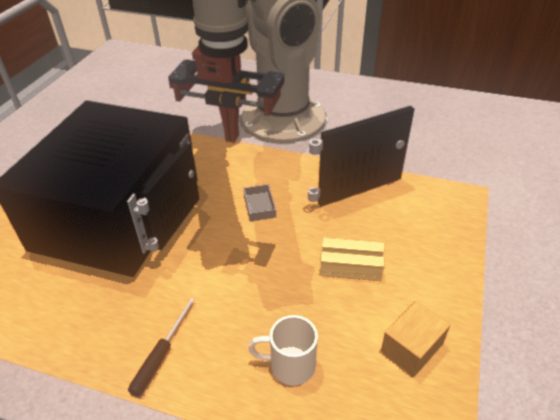

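The door is hung, but it drifted back about 3° (−1.4° against +1.3° square) when I withdrew. I'll press it shut again and back off slowly.

Emit:
carry_out(
  series=[
    [[0,-0.02,-0.03,0],[-0.01,-0.05,-0.08,0],[-0.02,-0.08,-0.12,0],[-0.02,-0.1,-0.13,0],[-0.02,-0.115,-0.13,0],[-0.02,-0.12,-0.13,0],[-0.02,-0.122,-0.13,0],[-0.02,-0.124,-0.13,0],[-0.02,-0.126,-0.13,0],[-0.02,-0.1275,-0.13,0],[-0.02,-0.1285,-0.13,0],[-0.02,-0.1295,-0.13,0],[-0.02,-0.13,-0.13,0],[-0.02,-0.13,-0.13,0],[-0.02,-0.13,-0.13,0],[-0.02,-0.13,-0.13,0]],
  ],
)

```text
time: 23.1
ee_pos: [0.456, -0.0649, 0.1487]
ee_rot: [-0.036, 3.141, 0.001]
force: [0.8, 5.7, -0.1]
gripper_width: 0.0006
grasp_force: 2.7
```

Emit:
carry_out(
  series=[
    [[0,0.0002,0,0],[0,0.0004,0,0],[0,0.0006,0,0],[0,0.0008,0,0],[0,0.001,0,0],[0,0.0012,0,0],[0,0.0014,0,0],[0,0.0016,0,0],[0,0.0018,0,0],[0,0.002,0,0],[0,0.0023,0,0],[0,0.0026,0,0],[0,0.003,0,0],[0,0.0035,0,0],[0,0.004,0,0],[0,0.005,0,0],[0,0.006,0,0],[0,0.008,0,0],[0,0.01,0,0],[0,0.012,0,0]],
  ],
)

```text
time: 25.6
ee_pos: [0.456, -0.0533, 0.1487]
ee_rot: [0.035, -3.141, 0.0]
force: [-0.4, -0.2, -0.4]
gripper_width: 0.0004
grasp_force: 0.0
```

```bash
cat > da.py <<'E'
from h import *
c=capture("scene");print(sense()["force"],sense()["ee_pos"])
X=cloud(c);m=(X[...,2]>.04)&(X[...,2]<.12)&(X[...,1]<-.055)&(X[...,1]>-.085)&(X[...,0]>.43)&(X[...,0]<.56)&(c["img"].sum(2)<150)
P=X[m];f=cv2.fitLine(P[:,:2].astype(np.float32),cv2.DIST_HUBER,0,.01,.01).ravel();print(len(P),"deg",np.degrees(np.arctan2(f[1],f[0])))
for x in(.44,.5,.55): print(x, f[3]+(x-f[2])*f[1]/f[0])
E
python3 da.py
```

```text
[-0.15091344 -0.77149828  0.02160474] [ 0.45605597 -0.05306237  0.14871899]
1058 deg 1.1509081
0.44 -0.07652135
0.5 -0.07531596
0.55 -0.074311465
```

Emit:
carry_out(
  series=[
    [[0,0.01,0,0],[0,0.03,0,0],[0,0.06,0.02,0],[0.01,0.09,0.06,0],[0.02,0.12,0.1,0],[0.02,0.13,0.13,0],[0.02,0.13,0.13,0],[0.02,0.13,0.13,0]],
  ],
)

```text
time: 26.65
ee_pos: [0.4755, 0.0769, 0.2786]
ee_rot: [0.036, -3.141, 0.001]
force: [0.2, -0.5, -0.8]
gripper_width: 0.0001
grasp_force: 0.0
```

```bash
python3 da.py
```

```text
[-0.41449325 -0.55848762 -0.35555488] [0.47533307 0.0763394  0.27808723]
1068 deg 1.1472152
0.44 -0.076519
0.5 -0.07531747
0.55 -0.0743162
```

The door is holding shut at 1.15°, which matches the front's 1.3° within noise. Handing in.

```bash
python3 -c "
from station import job_done;print(job_done())"
```

```text
the job is handed in; nothing more can be done
None
```

The door is hung on both pins, released and swung shut, and the job is handed in at about 27 s; the first push let the door drift back about 3°, so I pressed it shut a second time and it held.

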